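# Switch the glass-ball feeder to the other tray

### The arm

A 7-joint arm with a two-finger parallel gripper is mounted at the origin on the work surface. World frame = base frame: x ahead of the robot, y to its left, z up, the work surface at z = 0. Lengths are in m, angles in rad, forces in N, time in s.
With the tool pointing down it reaches from about 0.35 to 0.9 m from the base axis. Payload 19.9 kg.
Tool frame: the origin (TCP) lies on the centre line of the jaws, within the pads' length; the fingertips stand 8 mm ahead of it and the grasp point (between the pads) lies 11 mm behind it; z points along the fingers, x is the direction in which the jaws open and shut, and the axes are right-handed (so a half turn about z gives the same grasp; the last joint's range is limited). The gripper opens to 85 mm and grips with 20 to 120 N. Pads are 22 mm wide; open, the fingers measure 114 mm over their backs; the gripper's body (76 mm by 85 mm) begins 54 mm behind the grasp point. The pads swing forward as they close: fully open they stand 13 mm farther back than shut.
Start: joints at [1.268, 0.417, -0.01, 1.614, 0.005, 1.111, -0.053], TCP at [0.162, -0.604, 0.239] pointing down, gripper open.
Joint ranges: [-2.81, 2.81], [-0.39, 2.02], [-1.27, 1.25], [0.06, 2.57], [-1.19, 4.33], [0.19, 2], [-2.82, 2.82]. Speed limits (rad/s): [1.89, 1.89, 2.39, 2.39, 3.01, 3.01, 3.01].

### API

Orientations are given as a unit quaternion [x, y, z, w].
In Python, from workcell import ctrl gives the robot as it stands. The module is installed in compiled form; this text tells all that it offers. Calls block until the motion is done:
- ctrl.movep(position, orientation): joint-space move of the TCP to a pose.
- ctrl.move_straight(position, rotation=None, max_speed=0.15, guard=None): straight line of the TCP; rotation=None keeps the orientation; max_speed is the mean speed in m/s. With guard (N) it stops when the force on the tool has changed by that much, and returns True; else False.
- ctrl.movej(angles): joint-space move.
- ctrl.let_go() and ctrl.grab(): open the fingers fully, or close them until they stop; the grip force is fixed at half the most.
- ctrl.dwell(seconds).
- ctrl.solve_ik(position, orientation): joint angles nearest the present ones, or None.
- ctrl.get_obs(): the state.
- ctrl.capture(name): name is "side" or "top" or "wrist"; returns a dict with "frame" (400x640x3 uint8, blue, green, red), "z_map" (400x640 float32, m along the optical axis (not along the pixel's ray), 0 where there is no reading), "fx", "fy", "cx", "cy" (pixels), "origin" and "rotation" of the camera in the world. Camera axes: x right, y up, looking along -z (the intrinsics and any distortion apply to the point x, -y, -z); pixel columns grow to the right and rows downward; lengths in m; the calibration is good to about 2 mm. The wrist camera is an equidistant fisheye: a pixel r from the principal point sees the ray r / f radians off the axis. A picture is of the moment at which its call begins.
A pose or a line that the arm cannot do raises ctrl.Unreachable and nothing moves.
- ctrl.finish_job(): hands the job in, once; it reports no verdict.
The state is a dict: "t": time; "joint_positions": joint angles; "qvel": joint speeds; "joint_torque": joint torques, N m; "ee_pos": TCP position; "tcp_rot": TCP orientation; "ft_force": force on the tool from outside, world axes, zero at the start; "torque": the same for the moment, N m; "finger_gap": opening from 0.0 (shut) to 1.0 (fully open).
Only numpy, scipy, OpenCV 4.12 (cv2) and the standard library are available. Lean on these libraries where they do the work, as an engineer would, in place of code of your own. Each camera call takes 0.05 s, during which the arm holds its last target. There are 200 camera calls.

### The job

The seesaw gate of the feeder is tipped towards one tray; the waiting glass balls are for the other one. With the fingertips, press the raised end of the gate down so that it rocks over its pivot to the other stop, then push the slide's tab so that the slide opens fully and all five balls run down the other chute into its tray. Do not touch the balls or shift the trays or the things standing around.

Things in the scene. Friction and masses are not known exactly. Their poses are not given: they have to be found in the camera images.
- feeder: Fixed two-way gravity feeder of bare sheet steel. Origin on the table under the middle of the seesaw gate; x points away from the robot up the infeed trough, y to the left chute, z up. The trough (36 mm wide) runs at y = 0 from x = 225 mm down 15 deg to x = 26 mm over the gate, wall tops 250 to 197 mm high. Chutes at y = +-85 to +-195 mm lead from the gate's ends to the trays.
- gate (a joint): Angle of the seesaw gate, a 200 mm steel channel along feeder y on a shaft 120 mm above the table. Positive: left (+y) end up, balls run right; negative: right end up, balls run left. Stops at +-0.28 rad; starts on either. Top-heavy: past level it falls to the other stop and stays. Under 1 N down on the raised flange rocks it. Its robot-side wall is 26 mm high, 56 mm in the middle 110 mm.
- flange_left (a point): Middle of the upper face of the gate's left thumb flange: flat plate 46 mm (feeder x) by 40 mm (y), 3 mm thick, standing out on the robot side of the channel at its left (+y) end, level with its floor; 54 mm towards the robot from the gate's middle line, 78 mm from the shaft. Height 161 mm raised, 118 mm down. Open above.
- flange_right (a point): The same point of the like flange at the right (-y) end.
- slide (a joint): Travel in m of the stop slide that holds back the balls: 0 shut (starts at 0 to 0.006), 0.038 fully open (end stop). It moves along feeder -y (to the right) when its tab is pushed; friction about 1.5 N, no spring, stays where it is left.
- tab (a point): Middle of the upper edge, on the outer (+y) face, of the slide's upturned push tab: aluminium plate 36 mm wide (feeder x), 4 mm thick, standing 37 mm above the flat strip that crosses the trough; upper edge 258 mm above the table. It is left of the trough, at feeder x = 70 mm. Push this outer face towards feeder -y. Nothing beside it is as high.
- ball1_center (a point): Centre of a loose glass ball, 25 mm diameter, 20 g; number 1 of five waiting in a row in the infeed trough behind the slide's blade.
- ball2_center (a point): Centre of a loose glass ball, 25 mm diameter, 20 g; number 2 of five waiting in a row in the infeed trough behind the slide's blade.
- ball3_center (a point): Centre of a loose glass ball, 25 mm diameter, 20 g; number 3 of five waiting in a row in the infeed trough behind the slide's blade.
- ball4_center (a point): Centre of a loose glass ball, 25 mm diameter, 20 g; number 4 of five waiting in a row in the infeed trough behind the slide's blade.
- ball5_center (a point): Centre of a loose glass ball, 25 mm diameter, 20 g; number 5 of five waiting in a row in the infeed trough behind the slide's blade.
- tray_left: Loose open grey plastic tray 140 x 140 mm, 60 mm high, wall 4 mm, under the outlet of the left (+y) chute. Origin: middle of its underside, z up.
- tray_right: The like tray under the outlet of the right (-y) chute.
- flux_jar: Bystander: white plastic flux jar, 48 mm diameter, 85 mm high, loose. Origin: middle of its underside.
- foil_roll: Bystander: flat roll of copper foil, 80 mm outside diameter, 10 mm high, lying loose. Origin: middle of its underside.
- solder_reel: Bystander: solder reel standing on end, 60 mm diameter, 50 mm high, loose. Origin: middle of its underside.
- iron_stand: Bystander: empty folded-sheet stand for a soldering iron, 110 x 60 mm, 55 mm high, loose. Origin: middle of its underside.

How it is judged:
By the outcome, as a careful person would: the job done as asked, in the order asked, and still so for the second after the job is handed in, with the robot touching nothing.
It also fails if it takes over 42 s, if anything falls off the work surface, if the arm or the gripper's body presses on something with over 40 N, if the wrist force passes 120 N, or if a joint passes its speed limit or range.

## Working session

There is one attempt and no reset: what is moved stays moved. The work goes in short steps, each a Python script; the robot and the scene stay as the last script left them, time stands still between calls to the robot, and variables do not carry over. Pictures are saved under pics/ and viewed, about 8 in all and at most 12, crops included, and the job is handed in when it is done.

```bash
mkdir -p pics
cat > h.py <<'E'
import numpy as np, cv2
from workcell import ctrl
def cloud(c):
    h,w=c["z_map"].shape; u,v=np.meshgrid(np.arange(w),np.arange(h)); z=c["z_map"]
    p=np.stack([(u-c["cx"])/c["fx"]*z,-(v-c["cy"])/c["fy"]*z,-z],-1)
    R=np.array(c["rotation"]); 
    if R.shape!=(3,3):
        from scipy.spatial.transform import Rotation as Q; R=Q.from_quat(R).as_matrix()
    P=p@R.T+np.array(c["origin"]); P[z==0]=np.nan; return P
E
python3 - <<'E'
from h import *
for n in("top","side"):
    c=ctrl.capture(n); cv2.imwrite(f"pics/{n}0.png",c["frame"]); np.save(n+"0.npy",cloud(c)); print(n,c["origin"],c["rotation"],c["fx"],c["cx"],c["cy"])
o=ctrl.get_obs(); print(o["t"],o["tcp_rot"],o["ee_pos"])
E
```

```text
top [0.43200857 0.03657009 1.07057242] [-0.0413938   0.06174803  0.71192282 -0.69831199] 405.18246595526114 315.5619708161356 196.64238437671958
side [0.02625313 0.85596381 0.89749113] [-0.12844444  0.43846626  0.85083819 -0.25946817] 503.0617559856538 313.4860028246024 206.06019417017964
0.1 [ 7.93353428e-01 -6.08761076e-01 -4.56476304e-04 -2.86942779e-04] [ 0.16167263 -0.60342388  0.2387436 ]
```

View pics/top0.png

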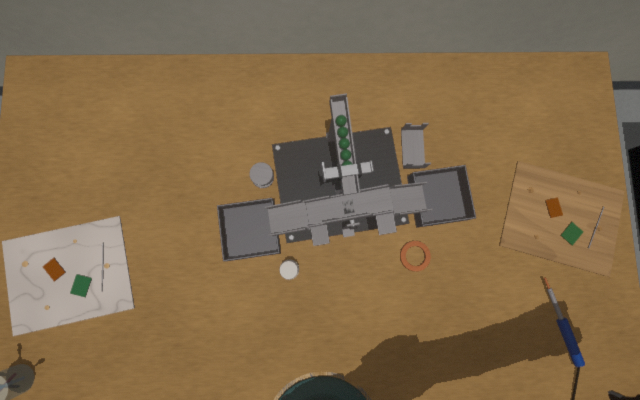

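View pics/side0.png

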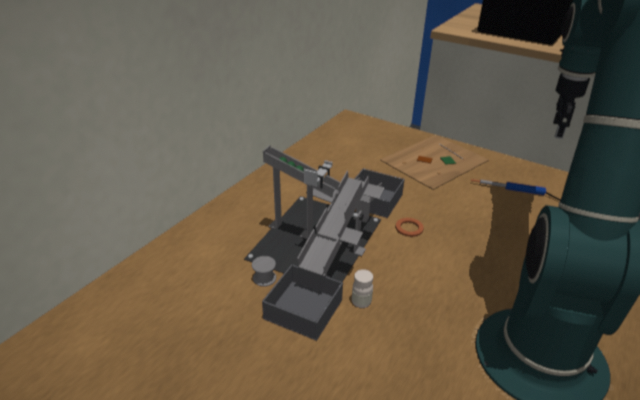

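Top view: up is world +x and left is +y. The trough runs up from the gate at (350,205), the flanges are at (319,235) on the left and (386,223) on the right, and the tab is near (324,171). The jar (288,270) stands ahead of the left flange and the foil roll (415,255) ahead of the right one. Next I'll get heights.

Run:
```python
from h import *
P=np.load("top0.npy"); np.set_printoptions(precision=4,suppress=True)
def m(n,u,v,r=3): print(n,np.nanmedian(P[v-r:v+r+1,u-r:u+r+1].reshape(-1,3),0))
m("fl",319,235);m("fr",386,223);m("gateL",325,210);m("gateR",385,202);m("jar",288,270);m("strip",345,171,2);m("tr0",339,103,2)
for n,(u,v) in dict(b1=(277.5,148),b2=(387,131),b3=(405,220),b4=(291,238)).items(): m(n,int(u),v,1)
print("z near tab"); print(P[160:184:2,318:378:3,2].round(3))
im=cv2.imread("pics/top0.png")[80:260,250:450]; cv2.imwrite("pics/crop.png",cv2.resize(im,None,fx=3.3,fy=3.3,interpolation=cv2.INTER_CUBIC))
```

```text
fl [0.4809 0.0014 0.1178]
fr [ 0.5025 -0.1488  0.1613]
gateL [ 0.5386 -0.0138  0.1251]
gateR [ 0.5502 -0.1486  0.1634]
jar [0.4006 0.0762 0.0856]
strip [ 0.6108 -0.0537  0.222 ]
tr0 [ 0.7629 -0.0453  0.2224]
b1 [0.722  0.1052 0.0082]
b2 [ 0.7661 -0.1946  0.0066]
b3 [ 0.5216 -0.2308  0.0073]
b4 [0.4802 0.0706 0.0081]
z near tab
[[0.004 0.006 0.005 0.006 0.003 0.002 0.002 0.215 0.192 0.189 0.204 0.191
  0.215 0.007 0.004 0.002 0.005 0.004 0.007 0.006]
 [0.003 0.004 0.005 0.003 0.005 0.003 0.005 0.215 0.187 0.21  0.21  0.206
  0.211 0.227 0.009   nan 0.22  0.222 0.005 0.003]
 [0.004 0.239 0.007 0.005 0.006 0.004 0.008 0.228 0.204 0.21  0.212 0.223
  0.22  0.226 0.226 0.222 0.224 0.222 0.003 0.007]
 [0.008 0.23  0.002 0.006 0.001 0.004 0.21  0.228 0.219 0.222 0.223 0.219
  0.221 0.22  0.225 0.219 0.22  0.222 0.231 0.002]
 [0.005 0.223 0.261 0.222 0.222 0.222 0.224 0.223 0.22  0.223 0.222 0.221
  0.219 0.222 0.224 0.22  0.219 0.223 0.231 0.007]
 [0.002 0.006 0.258 0.223 0.224 0.222 0.222 0.227 0.22  0.221 0.22  0.221
  0.219 0.222 0.227 0.223 0.222 0.221 0.228 0.003]
 [0.005 0.005 0.258 0.221 0.221 0.221 0.221 0.229 0.221 0.22  0.218 0.219
  0.222 0.221 0.227 0.219 0.219 0.004 0.006 0.003]
 [0.003 0.007 0.259 0.222 0.223 0.221 0.221 0.226 0.222 0.221 0.22  0.222
  0.182 0.205 0.229 0.003 0.003 0.002 0.006 0.004]
 [0.003 0.005 0.254 0.222 0.224 0.223 0.223 0.228 0.208 0.182 0.183 0.179
    nan 0.204 0.208 0.003 0.002 0.003 0.004 0.005]
 [0.003 0.002 0.261 0.22  0.004 0.003 0.005 0.219 0.207 0.181 0.18  0.177
  0.178 0.207 0.004 0.004 0.005 0.006 0.004 0.003]
 [0.004 0.006 0.238 0.006 0.006 0.005 0.003 0.193 0.206 0.181 0.181 0.176
  0.18  0.203 0.002 0.004 0.005 0.003 0.002 0.006]
 [0.004 0.002 0.007 0.007 0.002 0.004 0.003 0.008 0.205 0.178 0.177 0.175
  0.177 0.203 0.006 0.004 0.004 0.007 0.004 0.001]]
```

View pics/crop.png

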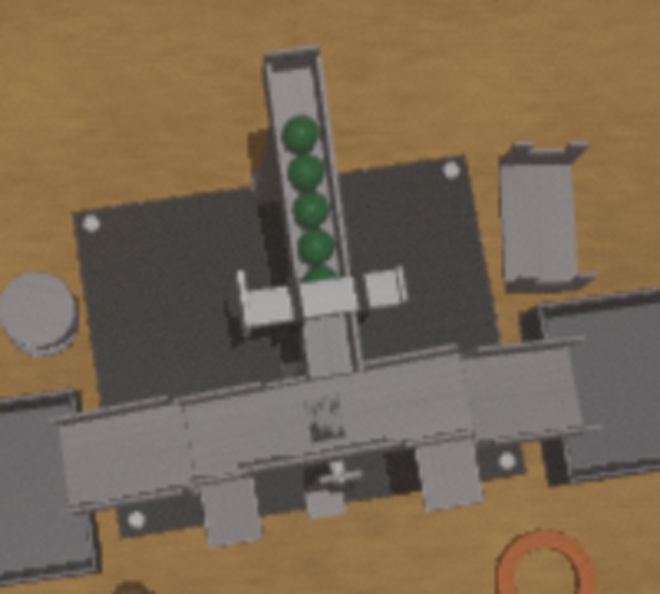

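Right end is up (flange 0.161 against 0.118), so the balls would run left now, and the right flange must be pressed. Next I fit the tab, then press.

```bash
cat >> h.py <<'E'
psi=0.142; O=np.array([0.5451,-0.066])
F=np.array([[np.cos(psi),-np.sin(psi)],[np.sin(psi),np.cos(psi)]])
W=lambda x,y,z: np.r_[O+F@[x,y],z]
th=psi-np.pi/2; DOWN=[np.cos(th/2),np.sin(th/2),0,0]
np.set_printoptions(precision=4,suppress=True)
E
python3 - <<'E'
from h import *
P=np.load("top0.npy"); 
def f(m): 
    q=P[m]; xy=(q[:,:2]-O)@F; return np.c_[xy,q[:,2]]
U,V=np.meshgrid(np.arange(640),np.arange(400))
t=f((P[...,2]>.245)&(P[...,2]<.27)&(U>310)&(U<335)&(V>150)&(V<190)); print("tab",len(t),t.mean(0),t.min(0),t.max(0))
t=f((P[...,2]>.216)&(P[...,2]<.226)&(U>315)&(U<378)&(V>163)&(V<182)); print("strip",len(t),np.percentile(t,[2,50,98],axis=0))
t=f((P[...,2]>.2)&(U>325)&(U<360)&(V>95)&(V<130)); print("trough",np.percentile(t,[1,50,99],axis=0))
ctrl.grab(); o=ctrl.get_obs(); print(o["t"],o["finger_gap"])
ctrl.movep(W(-58,-80,0)*0+W(-.058,-.080,.23),DOWN)
o=ctrl.get_obs(); print(o["t"],o["ee_pos"],o["ft_force"])
c=ctrl.capture("top"); cv2.imwrite("pics/a.png",cv2.resize(c["frame"][60:280,220:460],None,fx=2.5,fy=2.5))
E
```

```text
tab 41 [0.0679 0.0513 0.2571] [0.0512 0.049  0.2466] [0.0862 0.0531 0.261 ]
strip 430 [[ 0.0568 -0.0514  0.2186]
 [ 0.0684 -0.0013  0.2215]
 [ 0.0798  0.0449  0.2256]]
trough [[ 0.1567 -0.0244  0.2082]
 [ 0.1967 -0.007   0.2283]
 [ 0.2253  0.0115  0.2523]]
0.8667 -0.005034071235504358
2.8917 [ 0.4988 -0.1543  0.23  ] [-0.3232 -0.378   0.1553]
```

View pics/a.png

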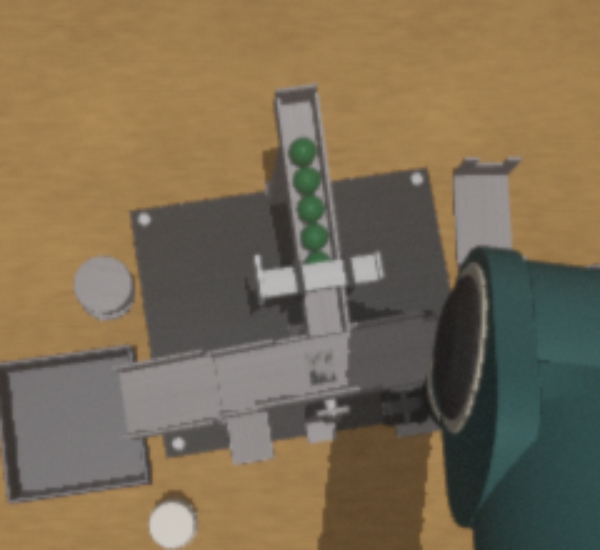

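The arm hangs above the right end of the gate at (430,350) in the crop, the bystanders are untouched, and the balls are still waiting at (305,200). Now I press.

Run:
```python
from h import *
ctrl.move_straight(W(-.058,-.080,.185),max_speed=.15)
g=ctrl.move_straight(W(-.058,-.082,.137),max_speed=.08,guard=15)
o=ctrl.get_obs(); print(g,o["t"],o["ee_pos"],o["ft_force"])
ctrl.move_straight(W(-.062,-.082,.30),max_speed=.2)
ctrl.movep(W(.068,.092,.32),DOWN)
o=ctrl.get_obs(); print(o["t"],o["ee_pos"],o["ft_force"])
c=ctrl.capture("side"); cv2.imwrite("pics/b.png",cv2.resize(c["frame"][110:340,220:440],None,fx=2.6,fy=2.6))
P=cloud(ctrl.capture("top"))
for u,v in((386,223),(319,235)): print(np.nanmedian(P[v-2:v+3,u-2:u+3].reshape(-1,3),0))
```

```text
False 4.1417 [ 0.4995 -0.1554  0.1372] [ 0.509   0.371  -0.1667]
5.9833 [0.5992 0.034  0.3192] [ 0.3422 -0.3562 -0.7123]
[ 0.4602 -0.0374  0.7078]
[0.4503 0.0233 0.7124]
```

View pics/b.png

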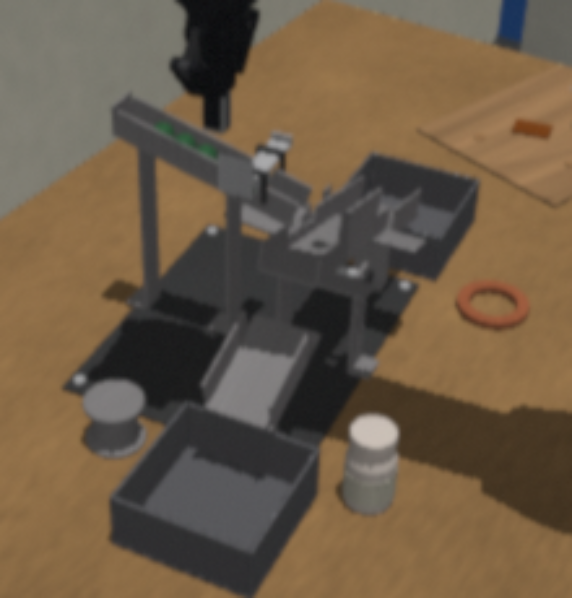

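The gate has rocked: its left end is up and the right flange is down at (405,240). The bystanders look unmoved. Now I push the tab until it meets the end stop.

Run:
```python
from h import *
ctrl.move_straight(W(.068,.092,.244),max_speed=.15)
g=ctrl.move_straight(W(.068,.000,.244),max_speed=.05,guard=10)
o=ctrl.get_obs(); print(g,o["t"],(o["ee_pos"][:2]-O)@F,o["ee_pos"],o["ft_force"])
c=ctrl.capture("side"); cv2.imwrite("pics/c.png",cv2.resize(c["frame"][110:340,220:440],None,fx=2.6,fy=2.6))
```

```text
True 7.9167 [0.0679 0.0324] [ 0.6077 -0.0244  0.2438] [0.0545 5.0974 3.469 ]
```

View pics/c.png

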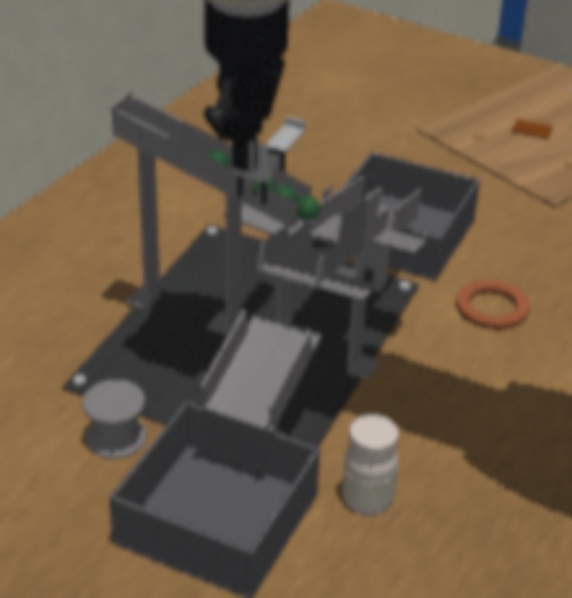

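The balls are rolling (lead ball at (307,207)) and the slide stopped against resistance. I let them run, push once more to confirm the stop, then retreat and check.

Run:
```python
from h import *
ctrl.dwell(1.5)
g=ctrl.move_straight(W(.068,.018,.244),max_speed=.03,guard=12)
o=ctrl.get_obs(); print(g,(o["ee_pos"][:2]-O)@F,o["ft_force"])
ctrl.move_straight(W(.068,.08,.244),max_speed=.1)
ctrl.move_straight(W(.068,.09,.33),max_speed=.2)
q=np.array(ctrl.get_obs()["joint_positions"]); ctrl.movep([.30,.30,.40],DOWN)
ctrl.dwell(.5)
o=ctrl.get_obs(); print(o["t"],o["ft_force"])
c=ctrl.capture("top"); P=cloud(c); cv2.imwrite("pics/d.png",cv2.resize(c["frame"][80:290,200:490],None,fx=2.6,fy=2.6))
U,V=np.meshgrid(np.arange(640),np.arange(400)); 
m=(P[...,2]>.245)&(P[...,2]<.27)&(U>310)&(U<350)&(V>150)&(V<190); t=(P[m][:,:2]-O)@F; print("tab",t.mean(0),len(t))
for u,v in((386,223),(319,235)): print(np.nanmedian(P[v-2:v+3,u-2:u+3].reshape(-1,3),0))
c=ctrl.capture("side"); cv2.imwrite("pics/e.png",cv2.resize(c["frame"][110:340,220:440],None,fx=2.6,fy=2.6))
```

```text
True [0.0678 0.0325] [-0.6038  3.1719  1.5951]
12.925 [ 0.5538  0.3155 -0.2603]
tab [0.0694 0.0183] 45
[ 0.5059 -0.1579  0.1193]
[0.4785 0.0031 0.1652]
```

View pics/d.png

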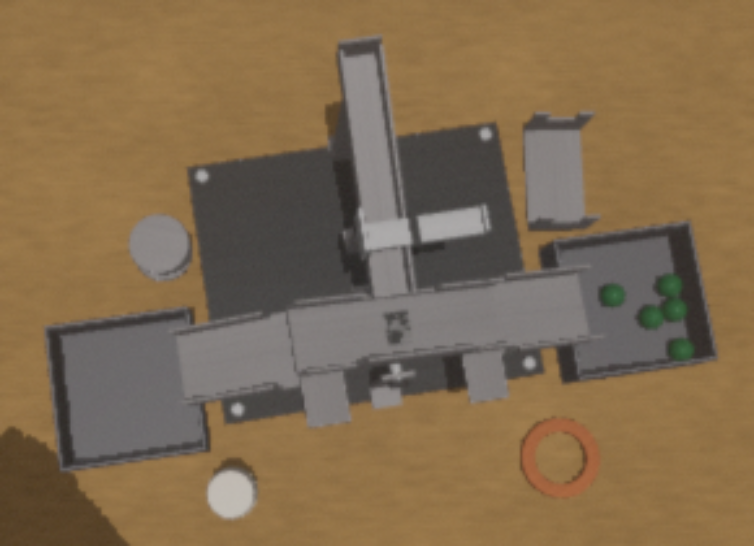

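View pics/e.png

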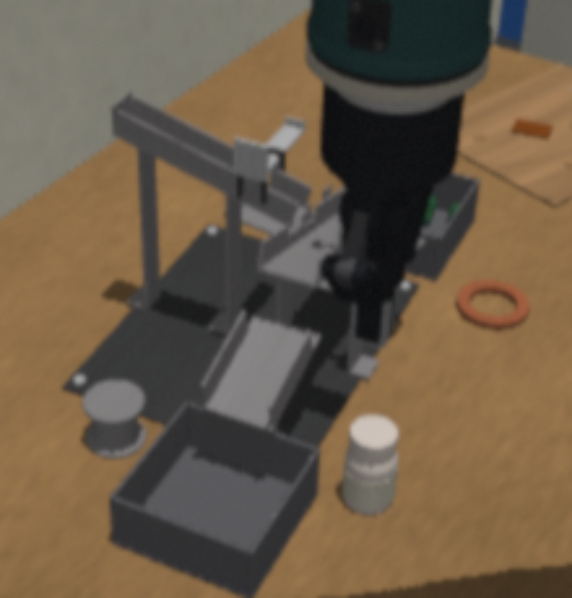

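Top view: all five balls lie in the right tray (around (660,310)), the trough is empty, and the bystanders and trays are where they were. The arm is clear. Handing in.

```bash
python3 -c "
from workcell import ctrl
ctrl.finish_job(); print(ctrl.get_obs()['t'])"
```

```text
the job is handed in; nothing more can be done
the job is handed in; nothing more can be done
```

The job is done and handed in: all five balls are in the right tray, at about 13 s of the 42 s allowed.

- **Gate:** The right end started raised. I pressed its flange down with the closed fingertips and the gate rocked to the other stop. The last check read the right flange at 0.119 m and the left at 0.165 m.
- **Slide:** I pushed the tab until a 10 N guard stopped the arm. A second push with a 12 N guard stopped within 0.1 mm of the same place, which I take as the end stop.
- **Slide travel:** From the camera depth the tab moved about 33 mm, less than the full 38 mm. This fits a slide that started about 5 mm open, within the stated 0 to 6 mm, but I did not measure the starting position separately.
- **Final picture:** The trough is empty and the arm was clear of everything. By eye the trays and bystanders had not moved; I did not measure their positions again.

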